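Lay the gift carton on the display board and stand the diffuser bottle on it

ROBOT

A 7-joint arm with a two-finger parallel gripper is mounted at the origin on the work surface. World frame = base frame: x ahead of the robot, y to its left, z up, the work surface at z = 0. Lengths are in m, angles in rad, forces in N, time in s.
With the tool pointing down it reaches from about 0.425 to 0.875 m from the base axis. Payload 8.4 kg.
Tool frame: the origin (TCP) lies on the centre line of the jaws, within the pads' length; the fingertips stand 17 mm ahead of it and the grasp point (between the pads) lies 2 mm behind it; x points along the fingers, y is the direction in which the jaws open and shut, and the axes are right-handed (so a half turn about x gives the same grasp; the last joint's range is limited). The gripper opens to 87 mm and grips with 3 to 60 N. Pads are 19 mm wide; open, the fingers measure 117 mm over their backs; the gripper's body (75 mm by 190 mm) begins 51 mm behind the grasp point.
Start: joints at [-1.269, 0.333, 0.04, 1.465, -0.013, 1.343, -0.059], TCP at [0.254, 0.598, 0.24] pointing down, gripper open.
Joint ranges: [-2.58, 2.58], [-0.38, 2.09], [-1.3, 1.39], [0.25, 2.4], [-1.5, 4.64], [0.08, 2.09], [-2.65, 2.65]. Speed limits (rad/s): [2.22, 2.22, 2.79, 2.79, 3.14, 3.14, 3.14].

INTERFACE

Orientations are given as a unit quaternion [x, y, z, w].
In Python, from bench import * gives the robot as it stands.
- The arm moves only by the tool drive_tool, never from a script. Its argument "commands" is a list that holds one entry, the list of rows, each a list of 7 numbers: the turn, a rotation vector about the tool's x, y, z in units of 5 degrees (1.0 is 5 degrees), then the shift along the tool's x, y, z in units of 40 mm (1.0 is 40 mm), then the gripper command: -1 is fully open, 1 is shut, values between are in proportion. A call has 1 to 5 rows; each row is the pose to reach, as a shift and turn from the pose commanded when the call began, along the tool's axes at that moment; what a row does not reach only later rows make up. A row lasts 1/10 s, in which the tool goes at most 50 mm and 8.59 degrees, less where a joint would pass 70% of its speed; a pose out of reach is approached as far as the arm can. A call with a gripper value outside its range is refused whole. The fingers move at their own pace and stop on an object; the grip force is fixed at half the most. Time passes only in rows, so rows that repeat a pose let the fingers close. It gives the time, the measured TCP pose, the force and the opening at its end, in the units of the state.
- sense(): the state, without advancing time (a new reading comes with each control period).
- grab_frame(name): name is "side" or "top"; returns the picture (384x512x3 uint8, red, green, blue); there is no depth.
- camera_model(name): a dict with "vertical_fov" (degrees; the focal length in pixels is half the picture's height over the tangent of half this angle, whatever the lens; pixels are square), "cx", "cy" (the principal point, pixels), "k1" (the pictures are not rectified: a ray, as slopes to the right and down, at radius r is drawn at 1 + k1 r^2 times it, then the intrinsics apply), "R" (3x3) and "t" (3): a world point X has camera coordinates R X + t. Camera axes: x right, y down, z forward; pixel columns grow to the right and rows downward; lengths in m; the calibration is good to about 2 mm. A picture is of the moment at which its call begins. camera_model takes no time and is no camera call.
- close_job(): hands the job in, once; it reports no verdict.
The state is a dict: "time": time; "joints": joint angles; "qd": joint speeds; "joint_torque": joint torques, N m; "eef_pos": TCP position; "tool_rot": TCP orientation; "force": force on the tool from outside, world axes, zero at the start; "wrist_torque": the same for the moment, N m; "grip_width": finger opening in m.
Only numpy, scipy, OpenCV 4.12 (cv2) and the standard library are available. Lean on these libraries where they do the work, as an engineer would, in place of code of your own. Each camera call takes 0.05 s, during which the arm holds its last target. There are 200 camera calls.

TASK

Make a raised place on the market stall: push the tall gift carton across to the edge of the low white board beside it and tip it over that edge, so that it ends lying flat on its side on the board, roughly square to it, pointing straight in from the edge. Then take the square bottle out of the sloping wooden rack and set it down gently, standing upright in the middle of the lying carton. Leave the other goods where they are.

Things in the scene. Friction and masses are not known exactly. Their poses are not given: they have to be found in the camera images.
- board: low white display board, heavy, fixed: 200 mm along its x, 220 mm along its y, 18 mm thick. Origin: centre of its underside, on the table; z up. The carton stands on the table beside one of its two 200 mm long edges (+y or -y edge, it differs from start to start); this edge is the stop.
- carton_centre (a point): centre of the tall brown gift carton with pale paper band: 110 mm along its x, 95 mm along its y, 160 mm along its z (upright at the start, centre 80 mm up). Closed, rigid, about 0.55 kg, too wide for most grippers. Its x runs nearly along the board's x; one of its 110 mm wide faces looks at the board's edge, 8 to 35 mm away.
- bottle_centre (a point): centre of the square amber bottle: body 50 x 50 x 85 mm, neck 24 mm wide and 6 mm tall, square wooden stopper 36 x 36 x 34 mm; 125 mm tall in all, about 0.28 kg. z runs from foot to stopper, x and y are square to its sides; the foot is 62.5 mm below this point. It starts in one of the rack's two seats, leaning 30 degrees, top towards the rack's -x (robot's side).
- bottle_cap (a point): centre of the square wooden stopper of that bottle (fixed to it, the place to grip), 45.5 mm above the bottle's centre along the bottle's z; same axes.
- rack: fixed sloping wooden rack, 190 mm wide, 110 mm high, with seats at y = +50 and -50 mm. Origin: on the table under its middle; z up, -x side towards the robot. Each bottle stands on a seat and leans on a back plate on its -x side that reaches 68 mm up the bottle; 10 mm high fillets stand beside the feet. Draw the bottle out along its own axis.
- round_bottle_centre (a point): centre of the other bottle in the rack, round, 50 mm in diameter, 125 mm tall, with a round stopper; leave it there
- cloche: clear bell jar on a wooden base, 100 mm in diameter, 144 mm tall, with a candle inside, on the table beside the board's edge opposite the carton; origin at the centre of its underside; leave it
- jar_a: white candle jar with wooden lid, 76 mm in diameter, 85 mm tall; origin at the centre of its underside; leave it
- jar_b: smaller white candle jar with wooden lid, 68 mm in diameter, 73 mm tall; origin at the centre of its underside; leave it
- tin: low white candle pot with wooden lid, 74 mm in diameter, 35 mm tall, near the robot; origin at the centre of its underside; leave it
- diffuser: clear glass bottle with three reeds, 68 mm in diameter, glass 95 mm tall and reeds to 205 mm; origin at the centre of its underside; leave it
- carton: the same carton, origin at the centre of its polished foot, which slides easily (friction about 0.22): pushed level, even 140 mm up, it slides till it meets the board's edge and only then tips. Past about 37 degrees it falls over by itself. It then lies with its upper side 113 mm above the table, foot sticking out about 45 mm past the edge.
There are look-alikes about, which are no part of the job. Leave any red look-alike of the carton alone. Leave any blue look-alike of the part that bears bottle_centre alone.

How it is judged:
On the way, in this order (a step that is already met when the one before it is completed fails the run):
1. the carton lies flat on its side on the board (angle between carton_centre's own z axis and vertical above 1.49 rad and height (world z) of carton_centre between 0.0585 and 0.0725 m and angle between the z axis of carton_centre and the y axis of board, either way round below 0.3 rad and y of carton_centre in the frame of board between -0.1 and 0.1 m and x of carton_centre in the frame of board between -0.065 and 0.065 m), for 0.2 s.
2. the square bottle stands upright in the middle of the lying carton (all of step 1 and angle between bottle_centre's own z axis and vertical below 0.08 rad and height (world z) of bottle_centre between 0.1685 and 0.1825 m and horizontal distance between bottle_centre and carton_centre below 0.035 m), for 0.2 s.
At the end, for the whole second after the job is handed in: Carton on its side, flat on the board (5 deg, 7 mm in height), long axis within 17 deg of the board's y, centre within 100 mm (y) and 65 mm (x) of the board's middle; square bottle upright on it (4.5 deg, 7 mm in height), within 35 mm of the carton's middle seen from above (all of step 2); the robot touches nothing.
It fails at once if another thing on the stall moved more than 30 mm (distance of any of cloche, round_bottle_centre, jar_a, jar_b, tin, diffuser from where it was at the start of the episode above 0.03 m).
It fails at once if the square bottle is knocked over or laid down (angle between bottle_centre's own z axis and vertical above 1.1 rad).
It fails at once if the bottle is dropped or rammed onto the carton (over 60 N between bottle and carton) (contact force between bottle and carton above 60 N).
It also fails if it takes over 64 s, if anything falls off the work surface, if the arm or the gripper's body presses on something with over 40 N, if the wrist force passes 120 N, or if a joint passes its speed limit or range.

## Working session

There is one attempt and no reset: what is moved stays moved. The work goes in short steps, Python scripts to look and compute and a tool call to move; the robot and the scene stay as the last step left them, time stands still between calls to the robot, and variables do not carry over. Pictures are saved under pics/ and viewed, about 8 in all and at most 12, crops included, and the job is handed in when it is done.

Besides the shell and the picture viewer there is one more tool, called by a JSON object that holds its "name" and its "arguments". drive_tool: Moves the arm, as the interface text tells. Its arguments: {"type":"object","properties":{"commands":{"type":"array"}},"required":["commands"]}

```bash
mkdir -p pics; ls; python3 - <<'E'
from bench import *
import cv2,numpy as np
for n in("side","top"):
    f=grab_frame(n); cv2.imwrite(f"pics/{n}0.png",cv2.resize(f[:,:,::-1],(800,600),interpolation=cv2.INTER_CUBIC))
    print(n,camera_model(n))
s=sense();print(s)
E
```

```text
pics
side {'vertical_fov': 44.92503093355485, 'cx': 254.6127606741072, 'cy': 197.30838724854198, 'k1': -0.03581624870807455, 'R': array([[ 0.96447743, -0.26414151,  0.00354233],
       [-0.16943198, -0.62883503, -0.75885395],
       [ 0.20267237,  0.73129732, -0.65125121]]), 't': array([-0.47089165,  0.21961312,  1.13232915])}
top {'vertical_fov': 49.213308828351174, 'cx': 259.06836206891415, 'cy': 188.04643205650467, 'k1': -0.03733443412694664, 'R': array([[-0.09778585, -0.99520385,  0.00268718],
       [-0.96870911,  0.09456293, -0.22947878],
       [ 0.22812405, -0.02504287, -0.97330996]]), 't': array([0.11407544, 0.53656127, 1.09152821])}
{'time': 0.1, 'joints': array([-1.26917906,  0.33384356,  0.03986007,  1.46614924, -0.01339586,
        1.34332173, -0.05849255]), 'qd': array([ 1.21916470e-03, -9.29351415e-04,  3.44901275e-04, -2.18450797e-04,
       -2.49845144e-04, -4.03167193e-04, -4.70009564e-05]), 'joint_torque': array([ 5.19328969e-03, -6.57810903e+01,  1.34096302e+00, -4.04707289e+01,
       -5.94285317e-02,  4.10617562e-02,  3.04209334e-05]), 'eef_pos': array([0.25347328, 0.59811398, 0.23876232]), 'tool_rot': array([ 0.14025137,  0.69302316, -0.1412718 ,  0.6928858 ]), 'force': array([-0.12526285, -0.13586623, -0.65244727]), 'wrist_torque': array([-0.00864834,  0.00809106, -0.00526016]), 'grip_width': 0.08680776031193116}
```

View pics/side0.png

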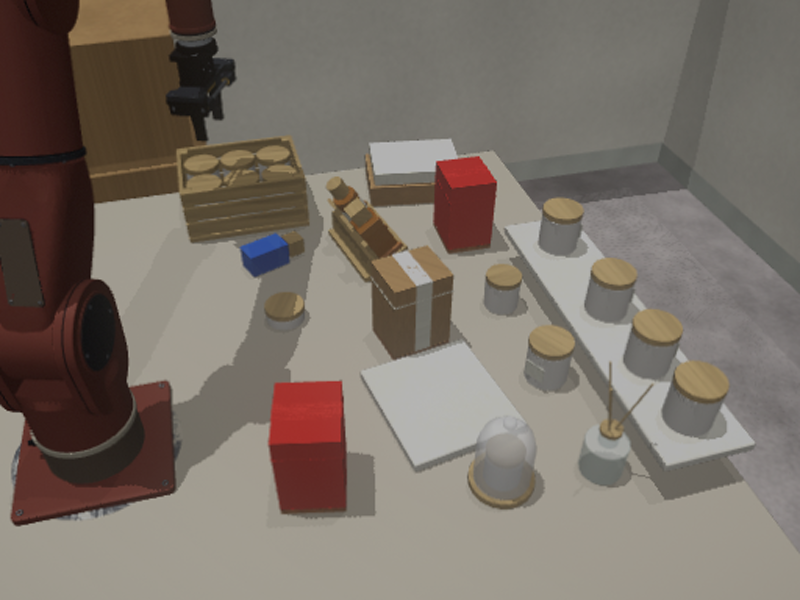

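View pics/top0.png

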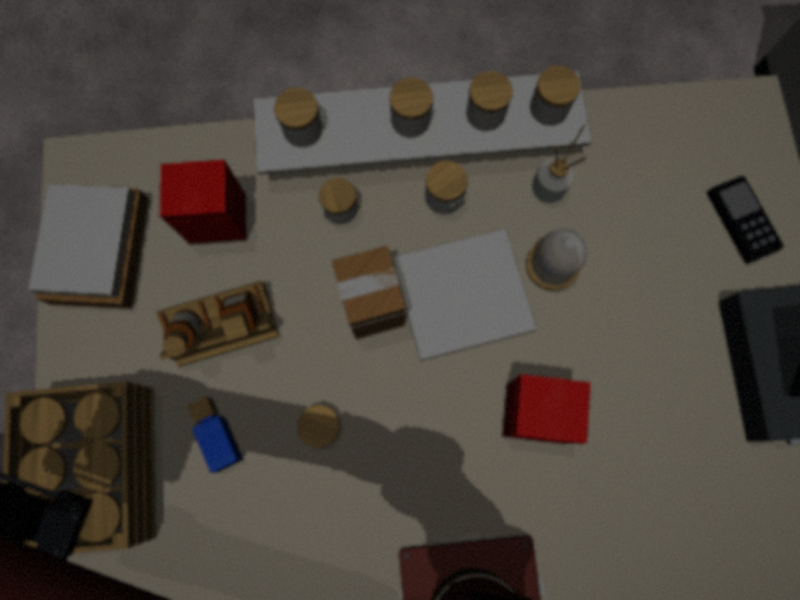

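```bash
cat > h.py <<'E'
from bench import *
import cv2,numpy as np
from scipy.spatial.transform import Rotation as Rot
from scipy.optimize import least_squares
C={n:camera_model(n) for n in("side","top")}
def proj(n,X):
    c=C[n];p=np.atleast_2d(X)@np.array(c["R"]).T+c["t"];f=192/np.tan(np.radians(c["vertical_fov"]/2))
    u=p[:,:2]/p[:,2:];u=u*(1+c["k1"]*(u**2).sum(1,keepdims=True));return u*f+[c["cx"],c["cy"]]
def ray(n,px):
    c=C[n];f=192/np.tan(np.radians(c["vertical_fov"]/2));d=(np.array(px,float)-[c["cx"],c["cy"]])/f;u=d.copy()
    for _ in range(10):u=d/(1+c["k1"]*(u@u))
    R=np.array(c["R"]);return -R.T@c["t"],R.T@np.r_[u,1]
def at(n,px,z):
    o,d=ray(n,px);return o+d*(z-o[2])/d[2]
def crop(n,x0,y0,x1,y1,s,f=None):
    f=grab_frame(n) if f is None else f
    return cv2.resize(f[y0:y1,x0:x1,::-1],None,fx=s,fy=s,interpolation=cv2.INTER_CUBIC)
E
python3 - <<'E'
from h import *
S=grab_frame("side");T=grab_frame("top")
a=crop("top",95,135,355,240,3,T);b=crop("side",200,105,270,175,4,S);c=crop("side",225,150,345,290,2,S)
im=np.zeros((600,780,3),np.uint8);im[:315]=a;im[316:596,:280]=b;im[316:596,290:530]=c
im=cv2.convertScaleAbs(im,alpha=1.5)
cv2.imwrite("pics/c1.png",im)
E
```

```text
(no output)
```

View pics/c1.png

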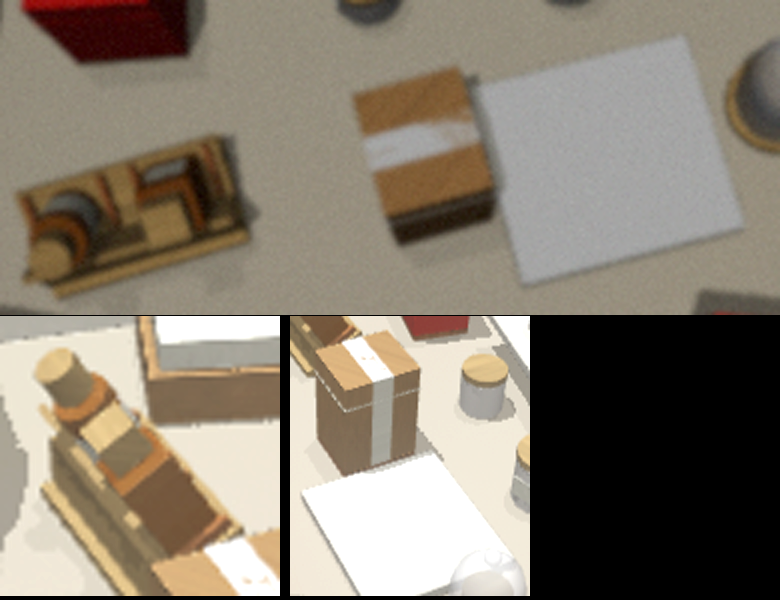

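```bash
cat > fit.py <<'E'
from h import *
T=lambda x,y:(95+(x-1)/3,135+(y-1)/3); S=lambda x,y:(225+(x-290)/2,150+(y-316)/2); S4=lambda x,y:(200+(x)/4,105+(y-316)/4)
def box(p,yaw,w,d):
    c,s=np.cos(yaw),np.sin(yaw);q=np.array([[-w,d],[w,d],[w,-d],[-w,-d]])/2
    return p+q@np.array([[c,s],[-s,c]])
def fitbox(obs,z,w,d,g):
    def r(v):
        q=box(v[:2],v[2],w,d);e=[]
        for n,i,zz,px in obs:e+=list(proj(n,np.r_[q[i],zz])[0]-px)
        return e
    s=least_squares(r,g,loss="soft_l1");return s.x,np.round(s.fun,1)
print("board pts",[at("top",T(*p),.018)[:2].round(3) for p in((478,86),(686,36),(744,228),(526,286))])
print("carton pts",[at("top",T(*p),.16)[:2].round(3) for p in((355,95),(459,67),(494,182),(387,212))])
# corner idx: 0(-x,+y) 1(+x,+y) 2(+x,-y) 3(-x,-y)
b,e=fitbox([("top",1,.018,T(478,86)),("top",2,.018,T(686,36)),("top",3,.018,T(744,228)),("top",0,.018,T(526,286)),("side",0,.018,S(302,492)),("side",1,.018,S(436,455))],0,.2,.22,[.6,0,.2]);print("board",b,e)
c,e=fitbox([("top",1,.16,T(355,95)),("top",2,.16,T(459,67)),("top",3,.16,T(494,182)),("top",0,.16,T(387,212)),("side",0,.16,S(317,348)),("side",1,.16,S(384,330)),("side",2,.16,S(420,368)),("side",3,.16,S(352,392))],0,.11,.095,[.6,.15,.2]);print("carton",c,e)
p,q=at("top",T(60,295),.01),at("top",T(250,238),.01);rk=np.arctan2(*(q-p)[[0,1]]*[1,-1]);print("rack front",p,q,"yaw",rk)
# stopper top-face corners
ax=lambda y:Rot.from_euler("zy",[y,-np.pi/6])
K=np.array([[-18,18,17],[18,18,17],[18,-18,17],[-18,-18,17],[18,-18,-17.],[-18,-18,-17]])/1000
ob=[("side",0,S4(80,432)),("side",1,S4(110,401)),("side",2,S4(137,424)),("side",3,S4(104,455)),("side",4,S4(155,445)),("side",5,S4(125,478)),("top",1,T(140,210)),("top",2,T(180,200)),("top",3,T(192,240))]
r=lambda v:np.ravel([proj(n,v[:3]+ax(v[3]).apply(K[i]))[0]-px for n,i,px in ob])
s=least_squares(r,[.55,.35,.15,.2],loss="soft_l1");print("cap",s.x,s.fun.round(1))
E
python3 fit.py
```

```text
board pts [array([0.63 , 0.068]), array([ 0.661, -0.14 ]), array([ 0.467, -0.169]), array([0.433, 0.041])]
carton pts [array([0.59 , 0.175]), array([0.606, 0.085]), array([0.504, 0.065]), array([0.487, 0.156])]
board [ 0.54816921 -0.05328372  0.14396049] [-0.9 -0.3  2.6 -0.8  2.7  0.5  0.  -0.3 -0.3 -0.7 -0.7 -2.5]
carton [0.54658621 0.11952407 0.19586668] [-0.8 -0.4  0.3 -1.4  1.1  0.5  0.2  1.3 -0.8  0.8  2.  -0.8  1.2 -0.8
 -2.5 -1. ]
rack front [0.46731357 0.47790657 0.01      ] [0.50434455 0.2965631  0.01      ] yaw 0.201434152820647
cap [0.50387402 0.34086324 0.13614229 0.20441476] [ 0.  -0.   1.7  0.  -0.3 -0.9 -1.4 -0.8  0.9  1.4 -0.8  0.8 -0.5  0.6
 -0.2 -0.2  0.8 -0.6]
```

```bash
cat >> h.py <<'E'
def go(pos,R,frm=None):
    s=sense();P,Q=(s["eef_pos"],Rot.from_quat(s["tool_rot"])) if frm is None else frm
    d=Q.inv().apply(np.array(pos)-P);w=(Q.inv()*R).as_rotvec()
    print("turn",(np.degrees(w)/5).round(2),"shift",(d/.04).round(2),"mm",np.linalg.norm(d*1000).round(),"deg",np.degrees(np.linalg.norm(w)).round(1))
def down(yaw): # tool x down, tool y at angle yaw in world
    x=np.array([0,0,-1.]);y=np.array([np.cos(yaw),np.sin(yaw),0]);return Rot.from_matrix(np.c_[x,y,np.cross(x,y)])
E
python3 - <<'E'
from h import *
s=sense();print(Rot.from_quat(s["tool_rot"]).as_matrix().round(2))
for k in(.144,.144+np.pi):go([.532,.216,.157],down(k));print(down(k).as_matrix().round(2))
for n,p,z in(("jar_b",(338,192),.073),("jar_a",(447,180),.085),("tin",(318,424),.035),("cloche",(565,245),.1)):print(n,at("top",np.array(p)/1.5625,z).round(3))
E
```

```text
[[-0.    0.39  0.92]
 [-0.    0.92 -0.39]
 [-1.   -0.    0.  ]]
turn [1.176e+01 1.000e-02 1.000e-02] shift [ 2.06 -6.08 10.14] mm 480.0 deg 58.8
[[ 0.    0.99  0.14]
 [ 0.    0.14 -0.99]
 [-1.    0.   -0.  ]]
turn [-2.424e+01 -1.000e-02  1.000e-02] shift [ 2.06 -6.08 10.14] mm 480.0 deg 121.2
[[ 0.   -0.99 -0.14]
 [ 0.   -0.14  0.99]
 [-1.    0.   -0.  ]]
jar_b [0.743 0.163 0.073]
jar_a [ 0.742 -0.034  0.085]
tin [0.336 0.232 0.035]
cloche [ 0.596 -0.223  0.1  ]
```

{"name": "drive_tool", "arguments": {"commands": [[[6,0,0,0,-3.04,5.07,-1],[6,0,0,0,-3.04,5.07,-0.2],[6,0,0,0,-3.04,5.07,-0.2],[6,0,0,0,-3.04,5.07,-0.2],[6,0,0,0,-3.04,5.07,-0.2]]]}}

```text
time: 0.7
eef_pos: [0.3949, 0.4041, 0.2397]
tool_rot: [0.317, 0.632, -0.317, 0.632]
force: [1.3, 0.4, -0.3]
grip_width: 0.063
```

```bash
python3 - <<'E'
from h import *
go([.532,.216,.157],down(.144))
E
```

```text
turn [ 5.69  0.01 -0.  ] shift [ 2.07 -0.07  5.82] mm 247.0 deg 28.5
```

{"name": "drive_tool", "arguments": {"commands": [[[5.7,0,0,0,-0.07,5.85,-0.2],[5.7,0,0,0,-0.07,5.85,-0.2],[5.7,0,0,0,-0.07,5.85,-0.2],[5.7,0,0,0,-0.07,5.85,-0.2],[5.7,0,0,0,-0.07,5.85,-0.2]]]}}

```text
time: 1.2
eef_pos: [0.5333, 0.2151, 0.2398]
tool_rot: [0.463, 0.534, -0.463, 0.535]
force: [0.1, 0.7, -0.7]
grip_width: 0.0523
```

{"name": "drive_tool", "arguments": {"commands": [[[0,0,0,1.0,0,0,-0.2],[0,0,0,2.08,0,0,-0.2],[0,0,0,2.08,0,0,-0.2]]]}}

```text
time: 1.5
eef_pos: [0.5284, 0.2172, 0.1512]
tool_rot: [0.458, 0.537, -0.465, 0.535]
force: [0.0, -1.2, -0.9]
grip_width: 0.0522
```

```bash
python3 - <<'E'
from h import *
go([.532,.216,.157],down(.144))
im=np.hstack([crop("side",180,60,360,300,2),crop("top",160,100,360,260,2.2)[:480].copy() if 0 else cv2.copyMakeBorder(crop("top",190,110,360,260,2.4),0,120,0,0,cv2.BORDER_CONSTANT)])
cv2.imwrite("pics/d1.png",im)
E
```

```text
turn [0.05 0.04 0.1 ] shift [-0.15  0.08  0.04] mm 7.0 deg 0.6
```

View pics/d1.png

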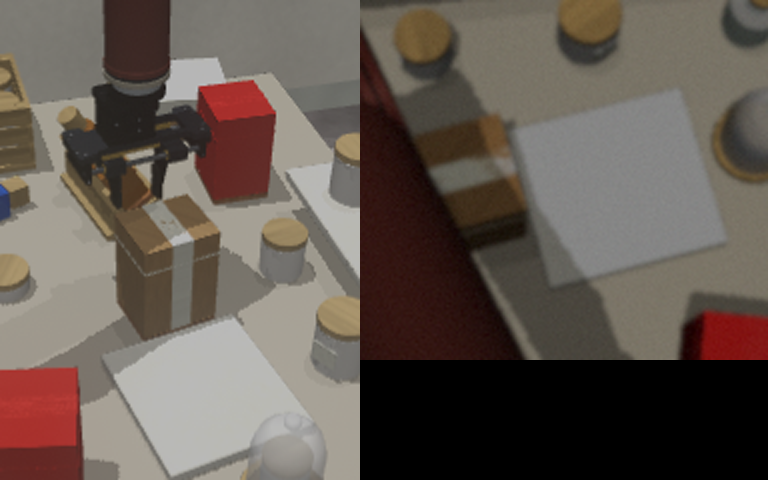

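{"name": "drive_tool", "arguments": {"commands": [[[0,0,0,-0.15,0.05,0.3,-0.2],[0,0,0,-0.15,0.05,0.6,-0.2],[0,0,0,-0.15,0.05,0.9,-0.2],[0,0,0,-0.15,0.05,1.1,-0.2],[0,0,0,-0.15,0.05,1.3,-0.2]]]}}

```text
time: 2.1
eef_pos: [0.5417, 0.1678, 0.1632]
tool_rot: [0.462, 0.536, -0.461, 0.536]
force: [-1.5, 6.4, 4.4]
grip_width: 0.0523
```

{"name": "drive_tool", "arguments": {"commands": [[[0,0,0,0,0,0.15,-0.2],[0,0,0,0,0,0.3,-0.2],[0,0,0,0,0,0.45,-0.2],[0,0,0,0,0,0.6,-0.2],[0,0,0,0,0,0.75,-0.2]]]}}

```text
time: 2.6
eef_pos: [0.5463, 0.1392, 0.1633]
tool_rot: [0.462, 0.536, -0.46, 0.536]
force: [-0.7, 4.7, 6.3]
grip_width: 0.0521
```

```bash
python3 - <<'E'
from h import *
go([.532,.216,.157],down(.144))
im=np.hstack([crop("side",180,60,360,300,2),cv2.copyMakeBorder(crop("top",190,110,360,260,2.4),0,120,0,0,cv2.BORDER_CONSTANT)])
cv2.imwrite("pics/d2.png",im)
E
```

```text
turn [ 0.07 -0.02 -0.02] shift [ 0.16 -0.06 -1.95] mm 78.0 deg 0.4
```

View pics/d2.png

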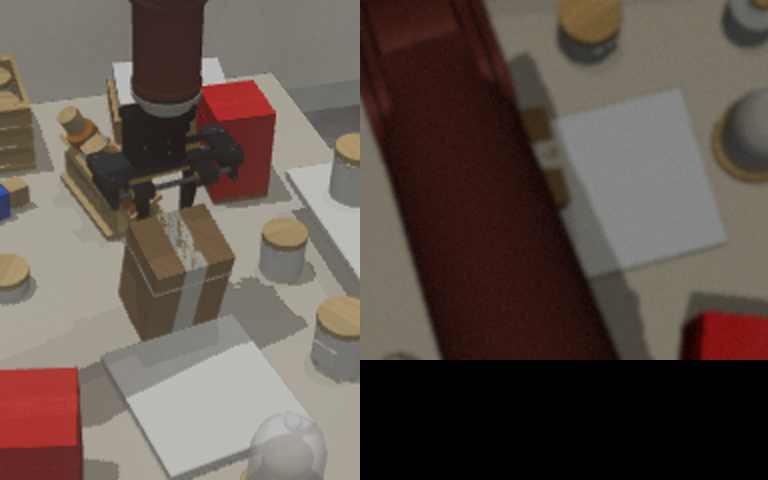

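{"name": "drive_tool", "arguments": {"commands": [[[0,0,0,0,0,0.15,-0.2],[0,0,0,0,0,0.3,-0.2],[0,0,0,0,0,0.45,-0.2],[0,0,0,0,0,0.6,-0.2],[0,0,0,0,0,0.75,-0.2]]]}}

```text
time: 3.2
eef_pos: [0.5503, 0.1081, 0.1626]
tool_rot: [0.461, 0.536, -0.461, 0.536]
force: [0.2, 0.3, 3.3]
grip_width: 0.0525
```

{"name": "drive_tool", "arguments": {"commands": [[[0,0,0,0,0,0.15,-0.2],[0,0,0,0,0,0.3,-0.2],[0,0,0,0,0,0.45,-0.2],[0,0,0,0,0,0.6,-0.2],[0,0,0,0,0,0.7,-0.2]]]}}

```text
time: 3.7
eef_pos: [0.5543, 0.0798, 0.1621]
tool_rot: [0.461, 0.536, -0.462, 0.536]
force: [0.4, 0.0, -0.1]
grip_width: 0.052
```

{"name": "drive_tool", "arguments": {"commands": [[[0,0,0,0,0,0.1,-0.2],[0,0,0,0,0,0.2,-0.2],[0,0,0,0,0,0.3,-0.2],[0,0,0,0,0,0.3,-0.2]]]}}

```text
time: 4.1
eef_pos: [0.5562, 0.0682, 0.1624]
tool_rot: [0.462, 0.536, -0.462, 0.536]
force: [-0.4, -0.5, 0.2]
grip_width: 0.0524
```

```bash
python3 - <<'E'
from h import *
im=np.hstack([crop("side",180,60,360,300,2),cv2.copyMakeBorder(crop("top",190,110,360,260,2.4),0,120,0,0,cv2.BORDER_CONSTANT)])
cv2.imwrite("pics/d3.png",im)
E
```

```text
(no output)
```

View pics/d3.png

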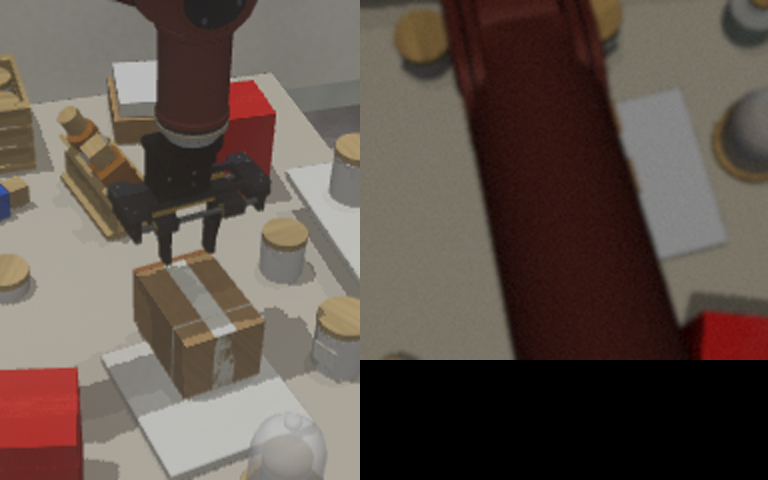

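```bash
cat >> h.py <<'E'
RK=.202; CAP=np.array([.5039,.3409,.1361])
U=Rot.from_euler("zy",[RK,-np.pi/6]).apply([0,0,1])
def tool(x,y):
    x=np.array(x)/np.linalg.norm(x);return Rot.from_matrix(np.c_[x,y,np.cross(x,y)])
YR=np.array([-np.sin(RK),np.cos(RK),0])
E
python3 - <<'E'
from h import *
print(sense()["joints"].round(2),U.round(3))
for s in(1,-1):go(CAP+.1*U,tool(-U,s*YR))
E
```

```text
[-0.65  0.22  0.51  1.81 -0.12  1.15  0.05] [-0.5   -0.     0.866]
turn [-18.01  -4.98   4.34] shift [-1.51 -1.52 -7.1 ] mm 297.0 deg 95.9
turn [17.12  4.29  4.93] shift [-1.51 -1.52 -7.1 ] mm 297.0 deg 91.6
```

```bash
sed -i 's/"zy"/"ZY"/' h.py fit.py; python3 fit.py | tail -2; python3 - <<'E'
from h import *
print(U.round(3))
for s in(1,-1):go(CAP+.1*U,tool(-U,s*YR))
E
```

```text
cap [0.5035932  0.34305266 0.13559233 0.23953637] [-0.3 -0.3  1.3 -0.3 -0.  -0.4 -1.  -0.2  0.7  1.2 -0.8  0.7 -0.7  1.
 -0.2 -0.4  0.9 -0.9]
[-0.49  -0.1    0.866]
turn [-18.14  -4.61   4.86] shift [-1.51 -1.53 -6.85] mm 287.0 deg 96.7
turn [16.96  4.79  4.55] shift [-1.51 -1.53 -6.85] mm 287.0 deg 91.0
```

{"name": "drive_tool", "arguments": {"commands": [[[0,0,0,-1.2,0,0,-1],[3,0,0,-2.4,0,-0.5,-0.5],[5,0,0,-3,0,-1,-0.5],[7,0,0,-3,0,-1.5,-0.5],[8,0,0,-3,0,-2,-0.5]]]}}

```text
time: 4.7
eef_pos: [0.5444, 0.1493, 0.2836]
tool_rot: [0.601, 0.374, -0.599, 0.374]
force: [0.6, -0.0, -0.9]
grip_width: 0.0651
```

```bash
sed -i 's/^RK=.*/RK=.215; CAP=np.array([.5036,.3425,.1358])/' h.py; python3 - <<'E'
from h import *
go(CAP+.1*U,tool(-U,-YR)); P=CAP+.1*U; print(P)
S=grab_frame("side");T=grab_frame("top")
im=np.zeros((600,800,3),np.uint8);a=crop("side",200,105,270,175,5,S);im[:350,:350]=a
b=crop("top",90,165,200,245,4,T);im[:320,355:795]=b
c=crop("side",200,140,310,260,2,S);im[352:592,:220]=c; d=crop("top",190,110,340,230,2,T);im[352:592,300:600]=d
cv2.imwrite("pics/e1.png",cv2.convertScaleAbs(im,alpha=1.4))
E
```

```text
turn [10.06  5.56  2.69] shift [ 1.53 -4.03 -3.1 ] mm 212.0 deg 59.0
[0.45475118 0.33183263 0.22240254]
```

View pics/e1.png

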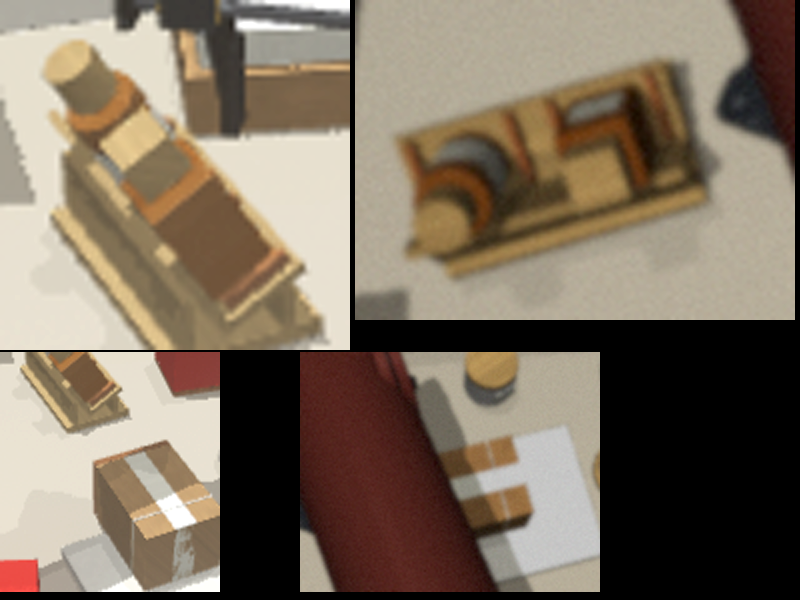

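```bash
python3 - <<'E'
from h import *
A=lambda x,y:(200+x/5-.4,105+y/5-.4);B=lambda x,y:(90+(x-355)/4-.4,165+y/4-.4)
K=np.array([[-18,18,17],[18,18,17],[18,-18,17],[-18,-18,17],[18,-18,-17.],[-18,-18,-17],[-25,-25,-23],[25,-25,-23]])/1000
ob=[("side",0,A(100,150)),("side",1,A(128,108)),("side",2,A(163,142)),("side",3,A(130,172)),("side",4,A(190,165)),("side",5,A(158,203)),("side",6,A(150,222)),("side",7,A(205,178)),("top",1,B(562,157)),("top",2,B(618,146)),("top",3,B(632,193)),("top",7,B(637,120))]
r=lambda v:np.ravel([proj(n,v[:3]+Rot.from_euler("ZY",[v[3],-np.pi/6]).apply(K[i]))[0]-px for n,i,px in ob])
s=least_squares(r,[.5,.34,.135,.2],loss="soft_l1");print(s.x,s.fun.round(1))
p,q=at("top",B(452,278),.01),at("top",B(706,200),.01);print(np.arctan2(*(q-p)[[0,1]]*[1,-1]))
p,q=at("top",B(396,135),.05),at("top",B(662,60),.05);print(np.arctan2(*(q-p)[[0,1]]*[1,-1]))
E
```

```text
[0.50251744 0.34117768 0.13762596 0.15140575] [ 0.  -1.6  3.9 -0.5  1.4 -1.4 -1.6  0.1  1.5  1.1 -1.6  0.9  0.   0.9
  2.2 -0.5 -0.1  1.3  0.1  0.6  0.7  2.  -1.1 -0.8]
0.2080831635127621
0.1882932852394629
```

```bash
sed -i 's/^RK=.*/RK=.2; CAP=np.array([.503,.342,.1365])/' h.py; python3 - <<'E'
from h import *
go(CAP+.1*U,tool(-U,-YR))
E
```

```text
turn [10.29  5.56  2.77] shift [ 1.48 -3.98 -3.08] mm 210.0 deg 60.1
```

{"name": "drive_tool", "arguments": {"commands": [[[1.3,0.7,0.35,0,-0.6,-0.5,-0.5],[2.6,1.4,0.7,0,-1.2,-0.9,-0.5],[3.9,2.1,1.05,0,-1.8,-1.3,-0.5],[5.2,2.8,1.4,0,-2.2,-1.7,-0.5],[5.2,2.8,1.4,0,-2.2,-1.7,-0.5]]]}}

```text
time: 5.3
eef_pos: [0.4922, 0.25, 0.2822]
tool_rot: [0.758, 0.239, -0.566, 0.219]
force: [-0.4, 0.3, -0.2]
grip_width: 0.0651
```

```bash
python3 - <<'E'
from h import *
go(CAP+.1*U,tool(-U,-YR))
E
```

```text
turn [5.12 2.74 1.38] shift [ 1.42 -2.3  -0.13] mm 108.0 deg 29.9
```

{"name": "drive_tool", "arguments": {"commands": [[[1.3,0.7,0.35,0.3,-0.6,0,-0.5],[2.6,1.4,0.7,0.6,-1.2,0,-0.5],[3.9,2.1,1.05,1,-1.8,-0.1,-0.5],[5.12,2.74,1.38,1.42,-2.3,-0.13,-0.5],[5.12,2.74,1.38,1.42,-2.3,-0.13,-0.5]]]}}

```text
time: 5.8
eef_pos: [0.4561, 0.3298, 0.2219]
tool_rot: [0.862, 0.085, -0.498, 0.052]
force: [0.1, -0.0, 0.1]
grip_width: 0.0652
```

```bash
python3 - <<'E'
from h import *
go(CAP+.1*U,tool(-U,-YR));go(CAP+.004*U,tool(-U,-YR));print(sense()["joints"].round(2))
S=grab_frame("side");T=grab_frame("top")
im=np.zeros((400,800,3),np.uint8);im[:400,:400]=crop("side",190,85,290,185,4,S);im[:400,400:]=crop("top",100,150,200,250,4,T)
cv2.imwrite("pics/e2.png",cv2.convertScaleAbs(im,alpha=1.4))
E
```

```text
turn [ 0.01  0.01 -0.05] shift [-0.05 -0.07  0.02] mm 3.0 deg 0.3
turn [ 0.01  0.01 -0.05] shift [ 2.35 -0.08  0.02] mm 94.0 deg 0.3
[-1.   -0.12  0.07  2.1   0.49  0.82 -2.57]
```

View pics/e2.png

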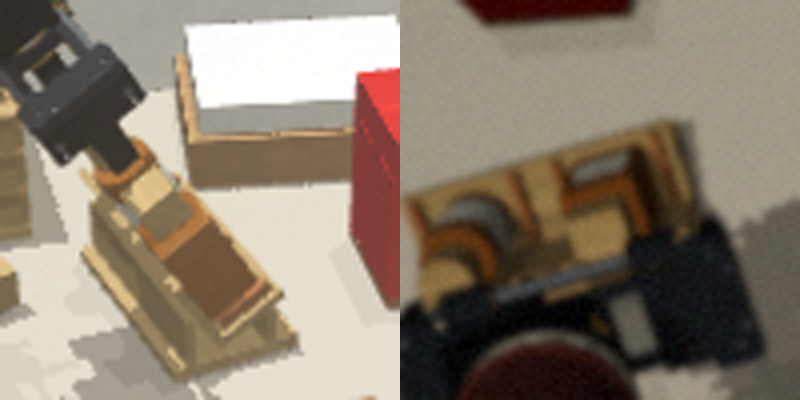

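{"name": "drive_tool", "arguments": {"commands": [[[-1.7,0,0,0,0,0,-0.5],[-3.4,0,0,0,0,0,-0.5],[-5.1,0,0,0,0,0,-0.5],[-6.8,0,0,0,0,0,-0.5],[-7.2,0,0,0,0,0,-0.5]]]}}

```text
time: 6.4
eef_pos: [0.458, 0.3282, 0.2239]
tool_rot: [0.802, 0.236, -0.447, 0.318]
force: [-0.0, -0.2, -0.0]
grip_width: 0.0656
```

{"name": "drive_tool", "arguments": {"commands": [[[-1.7,0,0,0,0,0,-0.5],[-3.4,0,0,0,0,0,-0.5],[-5.1,0,0,0,0,0,-0.5],[-6.8,0,0,0,0,0,-0.5],[-7.2,0,0,0,0,0,-0.5]]]}}

```text
time: 6.9
eef_pos: [0.458, 0.3281, 0.2239]
tool_rot: [0.665, 0.363, -0.352, 0.55]
force: [0.4, 0.2, 0.8]
grip_width: 0.0654
```

{"name": "drive_tool", "arguments": {"commands": [[[-1.7,0,0,0,0,0,-0.5],[-3.4,0,0,0,0,0,-0.5],[-5.1,0,0,0,0,0,-0.5],[-6.8,0,0,0,0,0,-0.5],[-7.2,0,0,0,0,0,-0.5]]]}}

```text
time: 7.4
eef_pos: [0.458, 0.3281, 0.2239]
tool_rot: [0.462, 0.454, -0.223, 0.728]
force: [0.3, -0.8, -0.8]
grip_width: 0.0651
```

{"name": "drive_tool", "arguments": {"commands": [[[-1.7,0,0,0,0,0,-0.5],[-3.4,0,0,0,0,0,-0.5],[-5.1,0,0,0,0,0,-0.5],[-6.8,0,0,0,0,0,-0.5],[-7.2,0,0,0,0,0,-0.5]]]}}

```text
time: 7.9
eef_pos: [0.458, 0.3281, 0.2239]
tool_rot: [0.214, 0.5, -0.072, 0.836]
force: [1.3, -0.6, -1.0]
grip_width: 0.0652
```

{"name": "drive_tool", "arguments": {"commands": [[[-1.7,0,0,0,0,0,-0.5],[-3.4,0,0,0,0,0,-0.5],[-5.1,0,0,0,0,0,-0.5],[-6.8,0,0,0,0,0,-0.5],[-7.2,0,0,0,0,0,-0.5]]]}}

```text
time: 8.4
eef_pos: [0.458, 0.3281, 0.2239]
tool_rot: [-0.054, 0.498, 0.086, 0.861]
force: [0.2, -0.2, -1.0]
grip_width: 0.0652
```

```bash
python3 - <<'E'
from h import *
go(CAP+.004*U,tool(-U,YR));print(sense()["joints"].round(2))
E
```

```text
turn [ 0.08 -0.03  0.05] shift [ 2.38  0.13 -0.07] mm 95.0 deg 0.5
[-1.22 -0.14  0.29  2.1   0.52  0.83  0.56]
```

{"name": "drive_tool", "arguments": {"commands": [[[0,0,0,0.5,0.13,-0.07,-0.5],[0,0,0,1.0,0.13,-0.07,-0.5],[0,0,0,1.5,0.13,-0.07,-0.5],[0,0,0,1.5,0.13,-0.07,-0.5]]]}}

```text
time: 8.8
eef_pos: [0.4841, 0.3374, 0.1682]
tool_rot: [-0.053, 0.499, 0.083, 0.861]
force: [0.1, -0.3, 0.9]
grip_width: 0.065
```

{"name": "drive_tool", "arguments": {"commands": [[[0,0,0,0.3,0,0,-0.5],[0,0,0,0.6,0,0,-0.5],[0,0,0,0.88,0,0,-0.5],[0,0,0,0.88,0,0,-0.5]]]}}

```text
time: 9.2
eef_pos: [0.5, 0.3428, 0.1378]
tool_rot: [-0.051, 0.499, 0.084, 0.861]
force: [1.1, 0.3, -0.3]
grip_width: 0.0649
```

```bash
python3 - <<'E'
from h import *
go(CAP+.004*U,tool(-U,YR));s=sense();print(s["joints"].round(2),s["force"].round(1))
S=grab_frame("side");T=grab_frame("top")
im=np.zeros((400,800,3),np.uint8);im[:400,:400]=crop("side",190,85,290,185,4,S);im[:400,400:]=crop("top",100,150,200,250,4,T)
cv2.imwrite("pics/e3.png",cv2.convertScaleAbs(im,alpha=1.4))
E
```

```text
turn [-0.01 -0.03  0.06] shift [-0.04 -0.04  0.04] mm 3.0 deg 0.3
[-1.19  0.06  0.34  2.12  0.53  0.6   0.54] [ 1.1  0.3 -0.3]
```

View pics/e3.png

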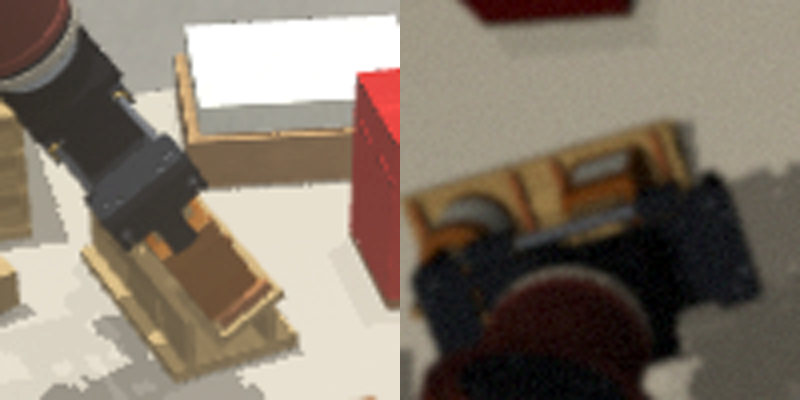

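{"name": "drive_tool", "arguments": {"commands": [[[0,0,0,0,0,0,0],[0,0,0,0,0,0,0.4],[0,0,0,0,0,0,1],[0,0,0,0,0,0,1],[0,0,0,0,0,0,1]]]}}

```text
time: 9.8
eef_pos: [0.4997, 0.3437, 0.1395]
tool_rot: [-0.05, 0.498, 0.085, 0.862]
force: [-0.7, -0.7, 1.1]
grip_width: 0.0358
```

{"name": "drive_tool", "arguments": {"commands": [[[0,0,0,0,0,0,1],[0,0,0,0,0,0,1]]]}}

```text
time: 10.0
eef_pos: [0.4998, 0.3437, 0.1395]
tool_rot: [-0.05, 0.498, 0.085, 0.862]
force: [-1.2, 0.1, 2.4]
grip_width: 0.0356
```

```bash
python3 - <<'E'
from h import *
s=sense();print(s["force"].round(1),s["wrist_torque"].round(2),s["grip_width"],s["eef_pos"])
E
```

```text
[-1.2  0.1  2.4] [-0.12  0.64  0.02] 0.035634112132046966 [0.49975208 0.34367473 0.13951087]
```

{"name": "drive_tool", "arguments": {"commands": [[[0,0,0,-0.2,0,0,1],[0,0,0,-0.4,0,0,1],[0,0,0,-0.7,0,0,1],[0,0,0,-1.0,0,0,1],[0,0,0,-1.3,0,0,1]]]}}

```text
time: 10.5
eef_pos: [0.4735, 0.3384, 0.1853]
tool_rot: [-0.05, 0.498, 0.085, 0.861]
force: [1.1, 0.4, -2.2]
grip_width: 0.036
```

{"name": "drive_tool", "arguments": {"commands": [[[0,0,0,-0.4,0,0,1],[0,0,0,-0.8,0,0,1],[0,0,0,-1.2,0,0,1],[0,0,0,-1.5,0,0,1],[0,0,0,-1.5,0,0,1]]]}}

```text
time: 11.0
eef_pos: [0.4443, 0.3335, 0.2382]
tool_rot: [-0.049, 0.498, 0.086, 0.862]
force: [0.8, 0.2, -2.3]
grip_width: 0.0356
```

```bash
python3 - <<'E'
from h import *
s=sense();print(s["force"].round(1),s["wrist_torque"].round(2),s["grip_width"],s["eef_pos"],s["joints"].round(2))
S=grab_frame("side");T=grab_frame("top")
im=np.zeros((520,800,3),np.uint8);im[:520,:400]=crop("side",180,60,340,268,2.5,S);im[:450,400:]=crop("top",160,100,320,280,2.5,T)
cv2.imwrite("pics/f1.png",cv2.convertScaleAbs(im,alpha=1.4))
E
```

```text
[ 0.8  0.2 -2.3] [-0.08  0.92 -0.07] 0.03562259447678655 [0.44432879 0.33350295 0.23818944] [-1.24 -0.16  0.27  2.1   0.53  0.88  0.53]
```

View pics/f1.png

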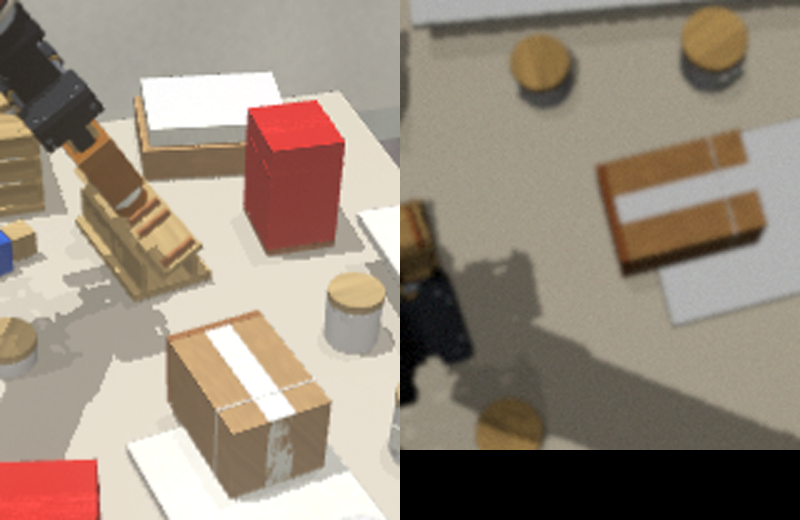

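```bash
sed -i '/^print\|^b,e\|^c,e\|^p,q\|^s=/d' fit.py; python3 - <<'E'
from fit import *
A=lambda x,y:(180+x/2.5-.3,60+y/2.5-.3);B=lambda x,y:(160+(x-400)/2.5-.3,100+y/2.5-.3)
ob=[("top",1,.113,B(599,166)),("top",2,.113,B(743,131)),("top",3,.113,B(764,222)),("top",0,.113,B(625,262)),("side",0,.113,A(168,340)),("side",1,.113,A(258,312)),("side",2,.113,A(328,402)),("side",3,.113,A(224,437))]
print([at(n,p,.113)[:2].round(3) for n,_,_,p in ob])
c,e=fitbox(ob,0,.11,.16,[.56,.05,.15]);print(c,e)
d=c[:2]-[.5482,-.0533];k=.144;print("in board",d@[np.cos(k),np.sin(k)],d@[-np.sin(k),np.cos(k)])
E
```

```text
[array([0.598, 0.109]), array([ 0.622, -0.048]), array([ 0.52 , -0.058]), array([0.492, 0.091]), array([0.491, 0.087]), array([0.597, 0.107]), array([ 0.62 , -0.046]), array([ 0.506, -0.065])]
[0.55576496 0.02215568 0.14901519] [-0.2 -0.1  0.2 -0.   2.9  2.3 -0.7  0.9 -1.  -1.3  0.3 -0.6  1.2  0.7
  2.7 -0.6]
in board 0.018314771768251404 0.07358911701987907
```

```bash
python3 - <<'E'
from h import *
s=sense();P=s["eef_pos"];Q=Rot.from_quat(s["tool_rot"]);y=np.pi/2+.149
D=down(y);P1=P+[.04,-.09,.045]
R1=Q*Rot.from_rotvec((Q.inv()*D).as_rotvec()*.5)
go(P+[0,0,.05],Q); go(P1,R1);go([.556,.023,.285],D)
E
```

```text
turn [0. 0. 0.] shift [-1.08 -0.    0.62] mm 50.0 deg 0.0
turn [ 0.27  2.99 -0.06] shift [-0.7  -2.4   1.03] mm 108.0 deg 15.0
turn [ 0.54  5.98 -0.13] shift [-0.44 -8.14  1.65] mm 333.0 deg 30.0
```

{"name": "drive_tool", "arguments": {"commands": [[[0,0,0,-0.6,0,0.3,1],[0,0,0,-1.08,0,0.62,1],[0,0,0,-1.08,-0.5,0.62,1],[0,1,0,-1.08,-1.2,0.62,1],[0,2,0,-1.08,-1.9,0.62,1]]]}}

```text
time: 11.6
eef_pos: [0.4591, 0.2575, 0.2855]
tool_rot: [-0.058, 0.573, 0.081, 0.814]
force: [0.8, -0.4, -2.7]
grip_width: 0.0361
```

```bash
python3 - <<'E'
from h import *
go([.556,.023,.285],down(np.pi/2+.149));print(sense()["joints"].round(2))
E
```

```text
turn [ 0.57  3.94 -0.08] shift [ 0.43 -6.22  1.14] mm 254.0 deg 19.9
[-1.22 -0.22  0.44  1.97  0.31  1.09  0.89]
```

{"name": "drive_tool", "arguments": {"commands": [[[0.1,0.8,0,0,-0.6,0.2,1],[0.2,1.5,0,0,-1.4,0.4,1],[0.3,2.2,0,0.1,-2.2,0.6,1],[0.4,3,0,0.2,-2.9,0.7,1],[0.4,3,0,0.2,-3.3,0.8,1]]]}}

```text
time: 12.1
eef_pos: [0.5192, 0.1323, 0.289]
tool_rot: [-0.053, 0.675, 0.059, 0.733]
force: [-0.2, -1.2, -2.7]
grip_width: 0.036
```

```bash
python3 - <<'E'
from h import *
go([.556,.023,.275],down(np.pi/2+.149));print(sense()["joints"].round(2))
E
```

```text
turn [ 0.11  0.95 -0.04] shift [ 0.38 -2.85  0.45] mm 116.0 deg 4.8
[-1.11 -0.02  0.77  1.76  0.02  1.31  1.39]
```

{"name": "drive_tool", "arguments": {"commands": [[[0,0.4,0,0,-0.7,0.1,1],[0.1,0.95,0,0,-1.5,0.2,1],[0.1,0.95,0,0.1,-2.2,0.3,1],[0.11,0.95,-0.04,0.3,-2.85,0.45,1],[0.11,0.95,-0.04,0.38,-2.85,0.45,1]]]}}

```text
time: 12.6
eef_pos: [0.5558, 0.0212, 0.2745]
tool_rot: [-0.052, 0.705, 0.052, 0.706]
force: [-0.6, -1.4, -2.9]
grip_width: 0.0354
```

{"name": "drive_tool", "arguments": {"commands": [[[0,0,0,0,0,0,1],[0,0,0,0,0,0,1]]]}}

```text
time: 12.8
eef_pos: [0.555, 0.0269, 0.2753]
tool_rot: [-0.054, 0.704, 0.055, 0.706]
force: [-0.8, -0.5, -1.9]
grip_width: 0.0356
```

```bash
python3 - <<'E'
from h import *
s=sense();go([.556,.023,.2252],down(np.pi/2+.149));print(s["joints"].round(2),s["eef_pos"],s["force"].round(1),s["wrist_torque"].round(2))
S=grab_frame("side")
a=crop("side",220,90,340,260,3.5,S);cv2.imwrite("pics/g1.png",cv2.convertScaleAbs(a,alpha=1.4)); 
# expected foot-corner pixels in crop
P=s["eef_pos"];c=np.array([(x,y) for x in(-.025,.025) for y in(-.025,.025)])
k=.2;Rm=np.array([[np.cos(k),-np.sin(k)],[np.sin(k),np.cos(k)]])
for z in(-.1122,-.0272):print(z,((proj("side",np.c_[P[:2]+c@Rm.T,[P[2]+z]*4])-[220,90])*3.5).round())
E
```

```text
turn [ 0.06  0.02 -0.03] shift [ 1.25 -0.1   0.01] mm 50.0 deg 0.3
[-0.93  0.15  0.91  1.68 -0.12  1.37  1.72] [0.55500439 0.02692758 0.27528493] [-0.8 -0.5 -1.9] [ 0.06 -0.04 -0.01]
-0.1122 [[188. 385.]
 [155. 344.]
 [250. 365.]
 [216. 325.]]
-0.0272 [[192. 288.]
 [157. 248.]
 [257. 268.]
 [221. 230.]]
```

View pics/g1.png

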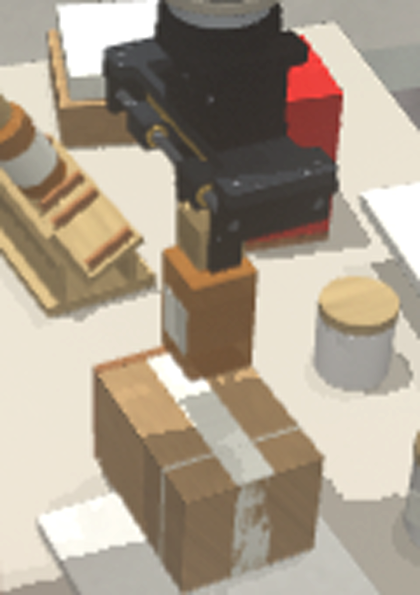

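{"name": "drive_tool", "arguments": {"commands": [[[0,0,0,0.3,-0.1,0,1],[0,0,0,0.6,-0.1,0,1],[0,0,0,0.85,-0.1,0,1],[0,0,0,1.0,-0.1,0,1],[0,0,0,1.0,-0.1,0,1]]]}}

```text
time: 13.35
eef_pos: [0.5553, 0.0223, 0.2345]
tool_rot: [-0.053, 0.705, 0.055, 0.705]
force: [0.1, -0.7, -2.4]
grip_width: 0.0357
```

{"name": "drive_tool", "arguments": {"commands": [[[0,0,0,0.03,0,0,1],[0,0,0,0.06,0,0,1],[0,0,0,0.09,0,0,1],[0,0,0,0.12,0,0,1],[0,0,0,0.12,0,0,1]]]}}

```text
time: 13.85
eef_pos: [0.5559, 0.0222, 0.2308]
tool_rot: [-0.053, 0.704, 0.055, 0.706]
force: [0.4, 0.7, -2.7]
grip_width: 0.0362
```

{"name": "drive_tool", "arguments": {"commands": [[[0,0,0,0.02,0,0,1],[0,0,0,0.04,0,0,1],[0,0,0,0.06,0,0,1],[0,0,0,0.08,0,0,1],[0,0,0,0.08,0,0,1]]]}}

```text
time: 14.35
eef_pos: [0.5558, 0.0222, 0.2275]
tool_rot: [-0.053, 0.704, 0.055, 0.706]
force: [-0.1, -0.2, -3.4]
grip_width: 0.0358
```

{"name": "drive_tool", "arguments": {"commands": [[[0,0,0,0.02,0,0,1],[0,0,0,0.04,0,0,1],[0,0,0,0.04,0,0,1]]]}}

```text
time: 14.65
eef_pos: [0.5558, 0.0222, 0.2259]
tool_rot: [-0.053, 0.704, 0.055, 0.706]
force: [0.6, -0.0, -2.4]
grip_width: 0.0356
```

{"name": "drive_tool", "arguments": {"commands": [[[0,0,0,0.02,0,0,1],[0,0,0,0.03,0,0,1],[0,0,0,0.03,0,0,1]]]}}

```text
time: 14.95
eef_pos: [0.5559, 0.0222, 0.2248]
tool_rot: [-0.053, 0.704, 0.055, 0.706]
force: [-0.8, -0.3, -3.0]
grip_width: 0.0359
```

{"name": "drive_tool", "arguments": {"commands": [[[0,0,0,0.02,0,0,1],[0,0,0,0.04,0,0,1],[0,0,0,0.04,0,0,1]]]}}

```text
time: 15.25
eef_pos: [0.5563, 0.0223, 0.2238]
tool_rot: [-0.053, 0.704, 0.055, 0.706]
force: [-1.3, -0.4, 4.3]
grip_width: 0.0358
```

{"name": "drive_tool", "arguments": {"commands": [[[0,0,0,0.02,0,0,1],[0,0,0,0.03,0,0,1],[0,0,0,0.03,0,0,1]]]}}

```text
time: 15.55
eef_pos: [0.5568, 0.0225, 0.2236]
tool_rot: [-0.053, 0.703, 0.056, 0.707]
force: [-2.4, 1.4, 13.4]
grip_width: 0.0358
```

{"name": "drive_tool", "arguments": {"commands": [[[0,0,0,-0.03,0,0,1],[0,0,0,-0.03,0,0,1]]]}}

```text
time: 15.75
eef_pos: [0.5564, 0.0224, 0.2237]
tool_rot: [-0.053, 0.704, 0.055, 0.706]
force: [-0.4, 1.1, 5.0]
grip_width: 0.0359
```

{"name": "drive_tool", "arguments": {"commands": [[[0,0,0,0,0,0,0.1],[0,0,0,0,0,0,-0.1],[0,0,0,0,0,0,-0.4],[0,0,0,0,0,0,-0.5],[0,0,0,0,0,0,-0.5]]]}}

```text
time: 16.25
eef_pos: [0.5558, 0.0222, 0.2231]
tool_rot: [-0.053, 0.704, 0.055, 0.706]
force: [0.0, -0.3, -0.2]
grip_width: 0.0614
```

{"name": "drive_tool", "arguments": {"commands": [[[0,0,0,-0.2,0,0,-0.5],[0,0,0,-0.5,0,0,-0.5],[0,0,0,-1.0,0,0,-0.5],[0,0,0,-1.6,0,0,-0.5],[0,0,0,-2.2,0,0,-0.5]]]}}

```text
time: 16.75
eef_pos: [0.5557, 0.0218, 0.3133]
tool_rot: [-0.053, 0.704, 0.055, 0.706]
force: [1.9, -0.0, 0.4]
grip_width: 0.0651
```

```bash
python3 - <<'E'
from h import *
s=sense();print(s["force"].round(1),s["eef_pos"])
im=np.zeros((595,800,3),np.uint8);im[:,:420]=crop("side",220,90,340,260,3.5);b=crop("top",170,60,360,320,2)[:595,:380];im[:b.shape[0],420:]=b
im=cv2.convertScaleAbs(im,alpha=1.4)
k=.2;Rm=np.array([[np.cos(k),-np.sin(k)],[np.sin(k),np.cos(k)]]);c=np.array([(x,y) for x in(-.025,.025) for y in(-.025,.025)])
for z in(.113,.198):
  q=((proj("side",np.c_[[.556,.022]+c@Rm.T,[z]*4])-[220,90])*3.5+1.25);print(z,q.round())
cv2.imwrite("pics/g2.png",im)
E
```

```text
[ 1.9 -0.   0.4] [0.55573744 0.02176067 0.31327567]
0.113 [[191. 443.]
 [158. 402.]
 [251. 422.]
 [218. 382.]]
0.198 [[195. 352.]
 [160. 311.]
 [258. 331.]
 [222. 292.]]
```

View pics/g2.png

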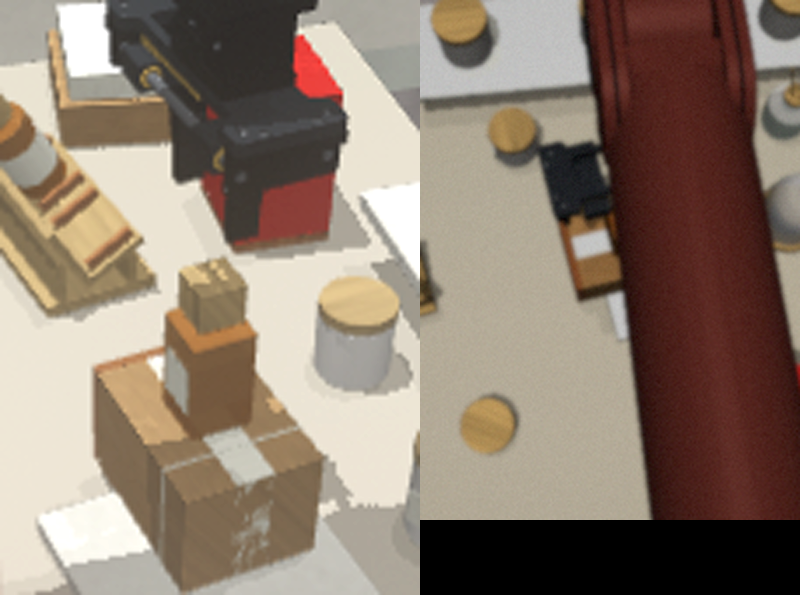

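```bash
python3 -c "
from bench import *
s=sense();print(s['force'],s['qd'].round(3));print(close_job())"
```

```text
[-0.18355702 -0.16081698  0.13974619] [ 0.004  0.021 -0.006  0.065 -0.01  -0.049  0.009]
the job is handed in; nothing more can be done
None
```

I pushed the carton to the board's +y edge and tipped it over, then drew the square bottle out of the rack and stood it upright on the lying carton. The job was handed in at about 17 s.

**Carton:** my fit from the images puts it flat with its centre at about (0.556, 0.022). That is 18 mm (x) and 74 mm (y) from the board's middle. It is within about 0.3° of square to the board.

**Bottle:** I lowered it in small steps. The force on the tool peaked at about 13 N against the 60 N limit. The last picture shows it standing upright, clear of the gripper. Its foot is a few mm off the predicted spot, well inside the 35 mm allowed. The force on the tool was about zero at hand-in.

**Not confirmed:** I judged uprightness from the picture and did not measure it. I saw no sign of the other goods moving, but the arm hid part of the last top view. I did not measure them against where they started.

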